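# Lock off a bench supply with a snap hook

### The arm

A 7-joint arm with a two-finger parallel gripper is mounted at the origin on the work surface. World frame = base frame: x ahead of the robot, y to its left, z up, the work surface at z = 0. Lengths are in m, angles in rad, forces in N, time in s.
With the tool pointing down it reaches from about 0.425 to 0.925 m from the base axis. Payload 6.8 kg.
Tool frame: the origin (TCP) lies midway between the tips of the shut fingers; the grasp point (between the pads) lies 19 mm behind it; x points along the fingers, z is the direction in which the jaws open and shut, and the axes are right-handed (so a half turn about x gives the same grasp; the last joint's range is limited). The gripper opens to 85 mm and grips with 20 to 120 N. Pads are 22 mm wide; open, the fingers measure 114 mm over their backs; the gripper's body (76 mm by 85 mm) begins 54 mm behind the grasp point. The pads swing forward as they close: fully open they stand 13 mm farther back than shut.
Start: joints at [1.228, 0.477, 0.022, 1.555, -0.011, 1.109, -0.083], TCP at [0.157, -0.656, 0.231] pointing down, gripper open.
Joint ranges: [-2.96, 2.96], [-0.34, 2.1], [-1.41, 1.46], [0.24, 2.44], [-1.37, 4.51], [0.17, 1.92], [-2.96, 2.96]. Speed limits (rad/s): [2.39, 2.39, 3.14, 3.14, 3.14, 3.14, 3.14].

### API

Orientations are given as a unit quaternion [w, x, y, z].
In Python, from station import bot gives the robot as it stands. The module is installed in compiled form; this text tells all that it offers.
- The arm moves only by the shell command python3 -m jog 'ROWS' [FORCE]. ROWS is text: rows parted by semicolons, each of 7 numbers parted by spaces: the shift along the tool's x, y, z in mm, then the turn, a rotation vector about the tool's x, y, z in units of 6 degrees (1.0 is 6 degrees), then the finger opening in mm, from 0 to 85.4. A call has 1 to 5 rows; each row shifts and turns the commanded pose from where the row before left it, along the tool's axes as they then stand; what a row does not reach is not made up. A row lasts 1/10 s, in which the tool goes at most 50 mm and 8.59 degrees, less where a joint would pass 70% of its speed; a pose out of reach is approached as far as the arm can. A call with a gripper value outside its range is refused whole. The fingers move at their own pace and stop on an object; FORCE is the grip in N (left out, the last holds). Time passes only in rows, so rows that do not move let the fingers close. It gives the time, the measured TCP pose, the force and the opening at its end, in the units of the state.
- bot.get_obs(): the state, without advancing time (a new reading comes with each control period).
- bot.read_camera(name): name is "scene" or "top" or "wrist"; returns (picture, depth): 384x512x3 uint8, red, green, blue; 384x512 float32, m along the optical axis (not along the pixel's ray), 0 where there is no reading.
- bot.calibration(name): a dict with "fx", "fy", "cx", "cy" (pixels), "T" (4x4, takes a point from camera to world coordinates). Camera axes: x right, y up, looking along -z (the intrinsics and any distortion apply to the point x, -y, -z); pixel columns grow to the right and rows downward; lengths in m; the calibration is good to about 2 mm. A picture is of the moment at which its call begins: read the wrist's pose just before it. calibration takes no time and is no camera call; for the wrist camera it gives the pose at the moment of the call.
- bot.hand_in(): hands the job in, once; it reports no verdict.
The state is a dict: "t": time; "q": joint angles; "joint_vel": joint speeds; "joint_torque": joint torques, N m; "eef_pos": TCP position; "tool_rot": TCP orientation; "contact_force": force on the tool from outside, world axes, zero at the start; "torque": the same for the moment, N m; "gripper_width": opening from 0.0 (shut) to 1.0 (fully open).
Only numpy, scipy, OpenCV 4.12 (cv2) and the standard library are available. Lean on these libraries where they do the work, as an engineer would, in place of code of your own. Each camera call takes 0.05 s, during which the arm holds its last target.

### The job

Lock off this bench's power supply for servicing: slide the thumb latch on the isolator panel's cover sideways so that the cover springs fully open, then push the front gate of the loose snap hook against the near leg of the steel staple until the leg is inside the hook and the gate has snapped shut behind it. Leave the hook lying flat on the panel, let go of it, and do not disturb the tray, spool and bottle standing about.

Things in the scene. Friction and masses are not known exactly. Their poses are not given: they have to be found in the camera images.
- panel: Fixed grey isolator panel, a slab 230 (its x) x 180 (y) x 30 mm high; origin at the centre of its underside, x points from the bare front deck to the cover's hinge, z up. The deck (top z 30 mm) is bare from panel x -115 to -32. A grey cover 168 mm wide stands over the rear: shut, it spans x -15 to +115, top 90 mm above the bench.
- keeper_top (a point): Top of the small steel keeper that the latch bolt catches on, on the deck before the cover: it fills panel x -31 to -15, y -78 to -58, z 30 to 48 mm.
- staple_leg (a point): Point on the axis of the staple's near leg, 8 mm above the deck (panel x +15, y 0, z 38 mm); axes as the panel's. The staple is a fixed, closed upside-down U of 10 mm steel bar: upright legs at panel x +15 (near) and +100, level top bar with upper side 78 mm above the bench. A hook gets on only through its gate. The shut cover hides it.
- latch_tab (a point): Centre of the black thumb tab on top of the cover, 30 (x) x 14 (y) x 18 mm high, rising from a flat black sliding plate 4 mm thick and 80 mm along y. Cover shut: tab at panel x +12, z 94.5 to 112.5 mm above the bench, plate top at 94.5 mm; axes as the panel's. It moves with the cover.
- latch (a joint): Slide of the thumb latch along panel +y, m: 0 locked, 0.016 end stop; the cover is let go from about 0.010. About 1.5 N of friction; it stays where it is left.
- cover (a joint): Hinge angle of the cover, rad: 0 shut, 2.0 fully open (leaning back, away from the deck). Hinge line along panel y at panel x +112, z 34 mm. A soft spring opens it by itself in about 2 s once the latch is slid and nothing is above it, and keeps it open.
- cover_edge (a point): Middle of the upper front edge of the cover (panel x -15, z 90 mm when shut); it swings up and back on a radius of 139 mm about the hinge.
- hook_grip (a point): Middle of the loose snap hook's black handle, 11 mm above its underside; x points along the hook to its gate, z up. The hook lies flat, 165 mm long, 0.15 to 0.31 kg. From here the handle (24 mm wide, 22 high) runs x -43 to +32; then an aluminium frame 66 wide, 16 high, flush below, x +32 to +121: 10 mm bars round a clear space x +42 to +102, y -23 to +23.
- hook_mouth (a point): Middle of the hook's front mouth, 8 mm above its underside, on its centre line 114 mm ahead of hook_grip, axes as hook_grip's. The mouth is open from y -12 (tip of the fixed nose) to +22 mm; the gate shuts it from inside, at hook_grip x +102 to +110. A 10 mm bar passes best at y -7 to +2.
- gate (a joint): Angle of the hook's sprung gate, rad: 0 shut, grows as it folds inward, stop at 1.35; it cannot open outward. Hinged at hook_grip x +106, y +26, 45 mm long. About 4 to 13 N at the bar push it in; the bar must come in to 55 mm (it stops at 47) ahead of hook_grip before the gate slips past it and snaps shut.
- tray: Bystander: black open tray 95 x 75 x 28 mm; origin at the centre of its underside. The tray and the hook may lie on either side of the panel.
- spool: Bystander: white spool standing upright, 54 mm across, 50 mm high; origin at the centre of its underside.
- bottle: Bystander: small amber bottle standing upright, 40 mm across, 75 mm high; origin at the centre of its underside.
There are look-alikes about, which are no part of the job. Of the things that look like the part that bears hook_grip, take the one that is farthest from the robot's base at the start.

How it is judged:
On the way, in this order (a step that is already met when the one before it is completed fails the run):
1. the latch is slid and the cover springs open (beyond 1.7 rad) (value of joint cover above 1.7 rad), for 0.2 s.
2. the near leg of the staple pushes the gate in (beyond 0.3 rad) through the hook's mouth (value of joint gate above 0.3 rad and x of staple_leg in the frame of hook_grip between 0.04 and 0.109 m and y of staple_leg in the frame of hook_grip between -0.024 and 0.024 m), for 0.02 s.
At the end, for the whole second after the job is handed in: The staple's near leg is inside the hook frame (43 to 100 mm ahead of the handle's middle, within 24 mm of its centre line), the gate is shut within 0.1 rad, the hook lies flat on the deck (tilt under 0.15 rad, height within 20 mm) and the cover is open beyond 1.7 rad (x of staple_leg in the frame of hook_grip between 0.043 and 0.1 m and y of staple_leg in the frame of hook_grip between -0.024 and 0.024 m and z of staple_leg in the frame of hook_grip between -0.02 and 0.02 m and value of joint gate below 0.1 rad and value of joint cover above 1.7 rad and angle between hook_grip's own z axis and vertical below 0.15 rad); the robot touches nothing.
It fails at once if the tray is moved more than 40 mm or tipped (distance of tray from where it was at the start of the episode above 0.04 m or angle between tray's own z axis and vertical above 0.4 rad).
It fails at once if the spool is moved more than 40 mm or tipped (distance of spool from where it was at the start of the episode above 0.04 m or angle between spool's own z axis and vertical above 0.4 rad).
It fails at once if the bottle is moved more than 40 mm or tipped (distance of bottle from where it was at the start of the episode above 0.04 m or angle between bottle's own z axis and vertical above 0.4 rad).
It also fails if it takes over 61 s, if anything falls off the work surface, if the arm or the gripper's body presses on something with over 40 N, if the wrist force passes 120 N, or if a joint passes its speed limit or range.

## Working session

There is one attempt and no reset: what is moved stays moved. The work goes in short steps, Python scripts to look and compute and a shell command to move; the robot and the scene stay as the last step left them, time stands still between calls to the robot, and variables do not carry over. Pictures are saved under pics/ and viewed, and the job is handed in when it is done.

```bash
mkdir -p pics; ls; cat > h.py <<'E'
import numpy as np,cv2
from station import bot
def snap(n,f):
    c=bot.calibration(n); p,d=bot.read_camera(n)
    np.savez('pics/'+f+'.npz',p=p,d=d,T=c['T'],k=[c['fx'],c['fy'],c['cx'],c['cy']])
    cv2.imwrite('pics/'+f+'.png',p[:,:,::-1]); return c,p,d
def load(f):
    z=np.load('pics/'+f+'.npz'); return z['p'],z['d'],z['T'],z['k']
def cloud(f):
    p,d,T,k=load(f); v,u=np.mgrid[:384,:512]
    P=np.stack([(u-k[2])/k[0]*d,-(v-k[3])/k[1]*d,-d,np.ones_like(d)],-1)@T.T
    P=P[...,:3]; P[d==0]=np.nan; return P
E
python3 - <<'E'
from h import *
o=bot.get_obs()
for k in o: print(k,np.round(o[k],3))
for n in('scene','top','wrist'):
    c,p,d=snap(n,n+'0'); print(n,{k:np.round(v,3) for k,v in c.items()})
E
```

```text
pics
t 0.0
q [ 1.228  0.478  0.022  1.557 -0.011  1.109 -0.083]
joint_vel [-0.001  0.001 -0.    -0.001  0.002  0.001 -0.002]
joint_torque [ 0.0000e+00 -5.9644e+01  1.6080e+00 -2.8120e+01  1.3000e-02  9.0000e-03
 -0.0000e+00]
eef_pos [ 0.157 -0.656  0.23 ]
tool_rot [ 0.555  0.438  0.556 -0.438]
contact_force [0.415 0.004 0.389]
torque [ 0.008 -0.036 -0.047]
gripper_width 1.003
scene {'fx': np.float64(440.332), 'fy': np.float64(440.332), 'cx': np.float64(260.607), 'cy': np.float64(186.93), 'T': array([[-0.119, -0.578,  0.807,  1.563],
       [ 0.993, -0.086,  0.084,  0.12 ],
       [ 0.021,  0.811,  0.584,  0.883],
       [ 0.   ,  0.   ,  0.   ,  1.   ]])}
top {'fx': np.float64(429.054), 'fy': np.float64(429.054), 'cx': np.float64(251.317), 'cy': np.float64(195.684), 'T': array([[ 1.300e-02,  9.940e-01, -1.120e-01,  3.590e-01],
       [-1.000e+00,  1.300e-02, -1.000e-03,  3.700e-02],
       [ 0.000e+00,  1.120e-01,  9.940e-01,  1.477e+00],
       [ 0.000e+00,  0.000e+00,  0.000e+00,  1.000e+00]])}
wrist {'fx': np.float64(315.363), 'fy': np.float64(315.363), 'cx': np.float64(250.942), 'cy': np.float64(192.165), 'T': array([[ 0.234,  0.935,  0.267,  0.225],
       [-0.972,  0.226,  0.062, -0.639],
       [-0.002, -0.274,  0.962,  0.372],
       [ 0.   ,  0.   ,  0.   ,  1.   ]])}
```

View pics/top0.png

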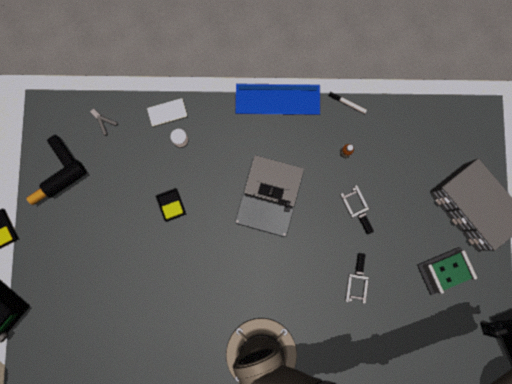

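View pics/scene0.png

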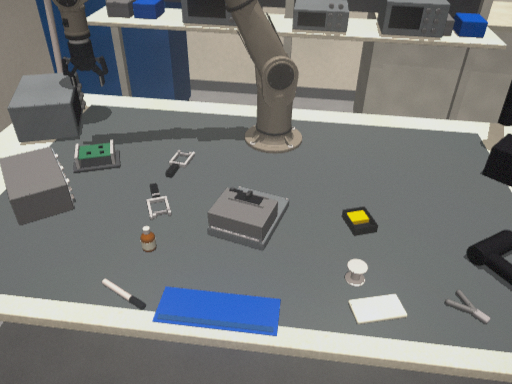

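View pics/wrist0.png

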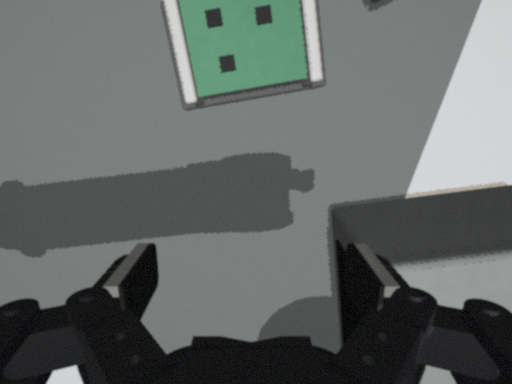

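```bash
python3 - <<'E'
from h import *
P=cloud('top0'); S=cloud('scene0')
for n,(u,v) in dict(gripA=(366,225),frA=(355,203),gripB=(360,262),frB=(357,288),bottle=(348,150),spool=(179,137),tray=(171,205),deck=(265,215),cover=(285,172),tab=(272,190),keeper=(287,205)).items():
    print(n,np.round(P[v,u],3))
p,_,_,_=load('top0')
c=cv2.resize(p[140:310,225:395],None,fx=4,fy=4,interpolation=cv2.INTER_CUBIC); cv2.imwrite('pics/top0c.png',c[:600,:,::-1])
p,_,_,_=load('scene0')
c=cv2.resize(p[140:260,120:310],None,fx=4,fy=4,interpolation=cv2.INTER_CUBIC); cv2.imwrite('pics/scene0c.png',c[:,:,::-1])
# panel fit
for nm,C in(('top',P),('scene',S)):
    for lo,hi in((0.02,0.04),(0.082,0.096)):
        m=(C[...,2]>lo)&(C[...,2]<hi)&(C[...,0]>.3)&(C[...,0]<.7)&(abs(C[...,1])<.16)
        q=C[m]; r=cv2.minAreaRect((q[:,:2]*1000).astype(np.float32)); print(nm,lo,len(q),np.round(np.median(q,0),3),r)
E
```

```text
gripA [ 0.429 -0.354  0.014]
frA [ 0.506 -0.322 -0.007]
gripB [ 0.304 -0.332  0.013]
frB [ 0.216 -0.324 -0.003]
bottle [ 0.677 -0.284  0.067]
spool [0.718 0.287 0.05 ]
tray [0.489 0.313 0.015]
deck [ 0.458 -0.009  0.028]
cover [ 0.596 -0.071  0.089]
tab [ 0.532 -0.028  0.115]
keeper [ 0.486 -0.078  0.097]
top 0.02 1609 [ 0.458 -0.002  0.03 ] ((517.8479614257812, -21.23388671875), (179.9401397705078, 225.64254760742188), 75.10456848144531)
top 0.082 1773 [ 0.574 -0.038  0.091] ((566.889404296875, -34.316444396972656), (168.26614379882812, 132.80709838867188), 74.95986938476562)
scene 0.02 797 [0.603 0.013 0.031] ((520.2662353515625, -20.130722045898438), (182.5746307373047, 236.2003936767578), 75.6617660522461)
scene 0.082 1630 [ 0.583 -0.033  0.091] ((569.496826171875, -33.732574462890625), (171.4768829345703, 136.1454620361328), 74.77472686767578)
```

View pics/top0c.png

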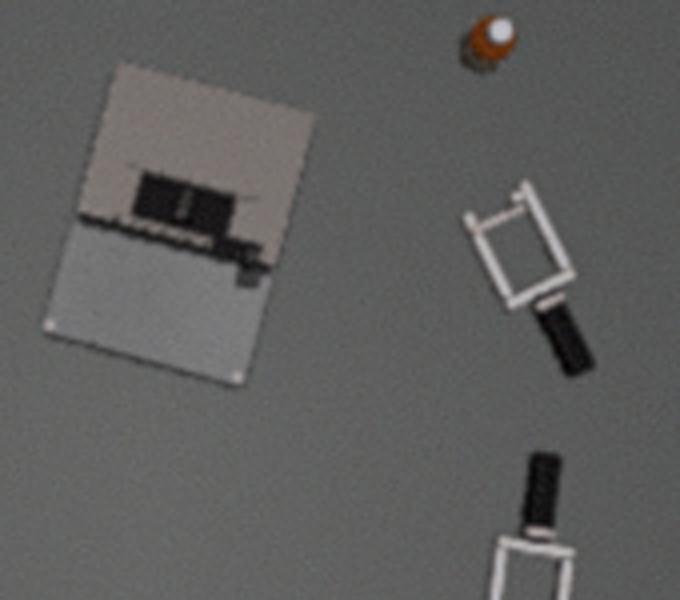

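View pics/scene0c.png

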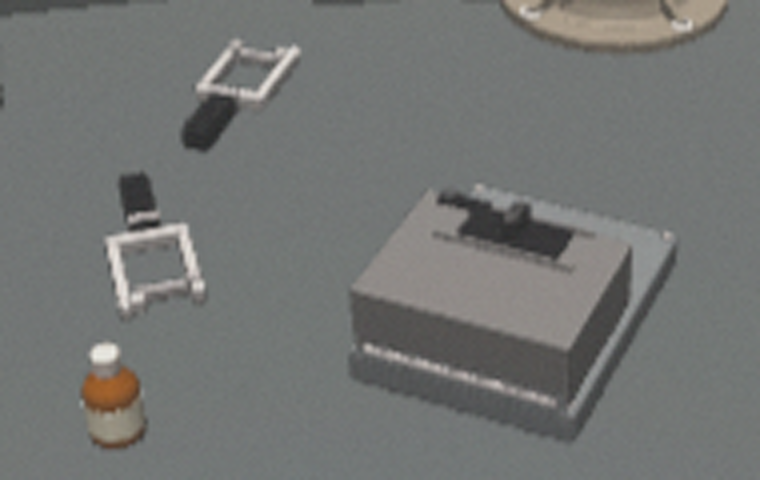

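```bash
cat >> h.py <<'E'
from scipy.spatial.transform import Rotation as Ro
def R():
    w,x,y,z=bot.get_obs()['tool_rot']; return Ro.from_quat([x,y,z,w])
PC=np.array([.518,-.021]); PY=-0.261
def plan(pos,yaw_z=None):
    """pos TCP world; yaw_z: desired direction (rad) of tool z in world (mod pi)"""
    r=R();M=r.as_matrix();o=bot.get_obs()
    print('t',round(o['t'],2),'pos',np.round(o['eef_pos'],4),'F',np.round(o['contact_force'],1),'w',round(o['gripper_width']*85.4,1),'q7',np.round(o['q'][6],2),'tilt_x',np.round(M[:,0],3),'zyaw',round(np.degrees(np.arctan2(M[1,2],M[0,2])),1))
    sh=M.T@(np.array(pos)-o['eef_pos'])*1000; print('shift now-axes',np.round(sh,1))
    if yaw_z is not None:
      for k in(0,np.pi):
        a=yaw_z+k; z=np.array([np.cos(a),np.sin(a),0]);x=np.array([0,0,-1.]);y=np.cross(z,x)
        T=np.stack([x,y,z],1); d=Ro.from_matrix(M.T@T).as_rotvec()
        print('rotvec units',np.round(np.degrees(d)/6,2),'shift new-axes',np.round(T.T@(np.array(pos)-o['eef_pos'])*1000,1))
def pan2w(x,y,z=0,c=None,yaw=None):
    c=PC if c is None else c; yaw=PY if yaw is None else yaw
    C,S=np.cos(yaw),np.sin(yaw); return np.array([c[0]+C*x-S*y,c[1]+S*x+C*y,z])
def w2pan(p,c=None,yaw=None):
    c=PC if c is None else c; yaw=PY if yaw is None else yaw
    C,S=np.cos(yaw),np.sin(yaw);d=np.asarray(p)[...,:2]-c
    return np.stack([C*d[...,0]+S*d[...,1],-S*d[...,0]+C*d[...,1],np.asarray(p)[...,2]],-1)
E
python3 - <<'E'
from h import *
r=pan2w(-.045,-.003,.35); print(r)
plan(r,PY+np.pi/2)
T=bot.calibration('wrist')['T'];M=R().as_matrix()
print('cam in tool',np.round(M.T@T[:3,:3],3),np.round(M.T@(T[:3,3]-bot.get_obs()['eef_pos']),3))
E
```

```text
[ 0.4737499  -0.01228629  0.35      ]
t 0.15 pos [ 0.1569 -0.656   0.2305] F [-0.5  0.4  0.2] w 85.5 q7 -0.08 tilt_x [-0.     0.001 -1.   ] zyaw -76.5
shift now-axes [-118.7  457.9 -552.5]
rotvec units [-2.527e+01 -1.000e-02 -2.000e-02] shift new-axes [-119.5 -140.   703.7]
rotvec units [ 4.73 -0.01  0.  ] shift new-axes [-119.5  140.  -703.7]
cam in tool [[ 0.001  0.274 -0.962]
 [ 0.001  0.962  0.274]
 [ 1.    -0.001  0.   ]] [-0.142  0.07  -0.001]
```

```bash
python3 - <<'E'
from h import *
P=cloud('top0'); q=P.reshape(-1,3); q=q[~np.isnan(q[:,0])]
for x0 in np.arange(.1,.9,.1):
    row=[]
    for y0 in np.arange(-.75,.4,.1):
        m=(abs(q[:,0]-x0)<.05)&(abs(q[:,1]-y0)<.05); row.append(round(float(q[m,2].max()),2) if m.any() else -1)
    print(round(x0,2),row)
# hook A fit: grip dark
m=(q[:,2]>.006)&(abs(q[:,0]-.47)<.13)&(abs(q[:,1]+.34)<.08); h=q[m]; print(len(h),h.min(0),h.max(0)); print(cv2.minAreaRect((h[:,:2]*1000).astype(np.float32)))
plan([.43,-.36,.35],np.radians(24+90))
E
```

```text
0.1 [0.11, 0.37, 0.35, 0.69, 0.01, 0.01, 0.53, 0.49, 0.36, 0.01, 0.01, 0.01]
0.2 [0.01, 0.37, 0.35, 0.01, 0.02, 0.03, 0.01, 0.01, 0.01, 0.01, 0.01, 0.01]
0.3 [0.01, 0.07, 0.07, 0.01, 0.03, 0.02, 0.01, 0.01, 0.01, 0.01, 0.01, 0.01]
0.4 [0.11, 0.11, 0.01, 0.01, 0.03, 0.01, 0.01, 0.04, 0.04, 0.01, 0.03, 0.04]
0.5 [0.11, 0.11, 0.11, 0.01, 0.03, 0.02, 0.1, 0.12, 0.11, 0.01, 0.04, 0.04]
0.6 [0.11, 0.11, 0.11, 0.01, 0.02, 0.01, 0.1, 0.1, 0.1, 0.01, 0.01, 0.01]
0.7 [0.01, 0.01, 0.01, 0.01, 0.05, 0.08, 0.01, 0.01, 0.09, 0.01, 0.06, 0.06]
0.8 [0.01, 0.01, 0.01, 0.01, 0.02, 0.01, 0.01, 0.01, 0.01, 0.01, 0.02, 0.02]
590 [ 0.34121512 -0.41978717  0.00600707] [ 0.59937845 -0.26021268  0.03330047]
((470.4119873046875, -339.86419677734375), (159.31826782226562, 258.2980651855469), 89.81292724609375)
t 0.15 pos [ 0.1569 -0.656   0.2305] F [-0.5  0.4  0.2] w 85.5 q7 -0.08 tilt_x [-0.     0.001 -1.   ] zyaw -76.5
shift now-axes [-119.2  334.4 -224.5]
rotvec units [ 2.824e+01 -0.000e+00  2.000e-02] shift new-axes [-119.5 -369.9  159.4]
rotvec units [-1.76 -0.01 -0.  ] shift new-axes [-119.5  369.9 -159.4]
```

```bash
python3 -m jog '-30 0 0 -0.9 0 0 85; -20 0 0 -0.86 0 0 85; -15 38 -16 0 0 0 85; -15 38 -16 0 0 0 85; -10 42 -18 0 0 0 85'; python3 -m jog '-10 42 -18 0 0 0 85; -10 42 -18 0 0 0 85; -10 42 -18 0 0 0 85; 0 42 -18 0 0 0 85; 0 42 -18 0 0 0 85'; python3 -m jog '0 42 -18 0 0 0 85; 0 0 0 0 0 0 85; 0 0 0 0 0 0 85'
python3 - <<'E'
from h import *
plan([.43,-.36,.35],np.radians(24+90))
c,p,d=snap('wrist','w1')
E
```

```text
t: 0.65
eef_pos: [0.2447, -0.5623, 0.3221]
tool_rot: [0.593, 0.385, 0.592, -0.386]
contact_force: [0.6, 0.1, 0.5]
gripper_width: 0.998
t: 1.15
eef_pos: [0.4007, -0.3936, 0.3516]
tool_rot: [0.593, 0.385, 0.593, -0.385]
contact_force: [-0.4, -0.7, -0.6]
gripper_width: 0.998
t: 1.45
eef_pos: [0.4313, -0.3606, 0.3511]
tool_rot: [0.593, 0.384, 0.594, -0.384]
contact_force: [-1.2, -0.4, 0.2]
gripper_width: 0.995
t 1.45 pos [ 0.4313 -0.3606  0.3511] F [-1.2 -0.4  0.2] w 85.0 q7 -0.61 tilt_x [-0.  0. -1.] zyaw -65.8
shift now-axes [ 1.1 -1.  -1.1]
rotvec units [-2.997e+01 -1.000e-02 -1.000e-02] shift new-axes [1.1 1.  1.1]
rotvec units [ 0.03 -0.    0.  ] shift new-axes [ 1.1 -1.  -1.1]
```

View pics/w1.png

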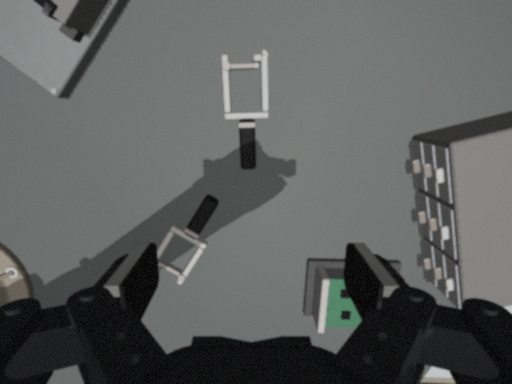

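```bash
python3 - <<'E'
from h import *
for f,box in(('w1',(200,40,290,180)),('top0',(335,180,380,240))):
    p,d,T,k=load(f);P=cloud(f)
    x0,y0,x1,y1=box
    q=P[y0:y1,x0:x1].reshape(-1,3); col=p[y0:y1,x0:x1].reshape(-1,3).mean(1)
    bg=np.median(q[:,2]); print(f,'bench z',bg)
    dark=(col<35); br=(col>120)
    for n,m in(('handle',dark),('frame',br)):
        h=q[m]; r=cv2.minAreaRect((h[:,:2]*1000).astype(np.float32)); print(n,m.sum(),np.round(np.median(h,0),4),'z90',np.round(np.percentile(h[:,2],[10,50,90]),4),r)
p,d,T,k=load('w1')
cv2.imwrite('pics/w1c.png',cv2.resize(p[40:185,170:320],None,fx=4,fy=4,interpolation=cv2.INTER_CUBIC)[:,:,::-1])
E
```

```text
w1 bench z nan
handle 356 [nan nan nan] z90 [nan nan nan] ((427.01019287109375, -355.9792785644531), (48.596988677978516, 21.01507568359375), 27.157373428344727)
frame 5642 [nan nan nan] z90 [nan nan nan] ((472.7536926269531, -327.13043212890625), (204.37078857421875, 142.31582641601562), 25.7620792388916)
top0 bench z nan
handle 122 [ 0.4292 -0.3516  0.0216] z90 [0.015  0.0216 0.0262] ((431.409423828125, -353.1241455078125), (58.11132049560547, 23.06821632385254), 25.35624122619629)
frame 235 [ 0.5073 -0.3214  0.0162] z90 [0.0112 0.0162 0.0205] ((507.8592224121094, -317.4521179199219), (102.75917053222656, 67.1761703491211), 24.655317306518555)
```

View pics/w1c.png

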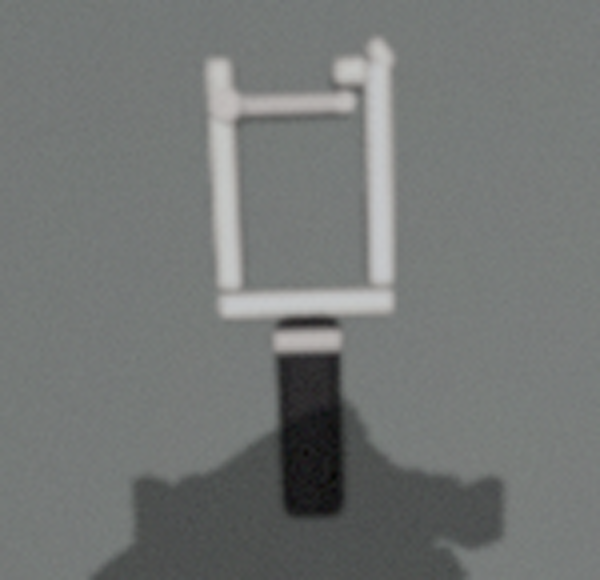

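```bash
cat >> h.py <<'E'
def px(f,u,v,z):
    p,d,T,k=load(f); r=T[:3,:3]@np.array([(u-k[2])/k[0],-(v-k[3])/k[1],-1]); o=T[:3,3]; return o+r*(z-o[2])/r[2]
def fitpose(loc,w):
    loc=np.array(loc)[:,:2];w=np.array(w)[:,:2];a=loc-loc.mean(0);b=w-w.mean(0)
    yaw=np.arctan2((a[:,0]*b[:,1]-a[:,1]*b[:,0]).sum(),(a*b).sum())
    C,S=np.cos(yaw),np.sin(yaw);Rm=np.array([[C,-S],[S,C]]);t=w.mean(0)-Rm@loc.mean(0)
    return t,yaw,np.round((loc@Rm.T+t-w)*1000,1)
E
python3 - <<'E'
from h import *
pts=[((284,513),(-43,12,22)),((343,513),(-43,-12,22)),((218,316),(32,33,16)),((394,313),(32,-33,16)),((218,290),(42,33,16)),((394,287),(42,-33,16))]
loc=[np.array(l)/1000 for _,l in pts]; w=[px('w1',170+u/4,40+v/4,l[2]/1000) for (u,v),l in pts]
t,y,res=fitpose(loc,w);print(t,np.degrees(y),res)
plan([t[0],t[1],.06],y+np.pi/2)
E
```

```text
[ 0.44242126 -0.34884004] 25.81810053862557 [[-2.   0.3]
 [-0.8 -0.9]
 [-0.1  0.2]
 [ 1.  -0.5]
 [ 0.3  0.9]
 [ 1.6 -0.1]]
t 1.5 pos [ 0.4302 -0.362   0.351 ] F [-0.2 -0.4 -0.4] w 84.9 q7 -0.61 tilt_x [-0.001 -0.    -1.   ] zyaw -66.0
shift now-axes [291.   16.8  -7. ]
rotvec units [2.97e+01 1.00e-02 0.00e+00] shift new-axes [291.  -16.7   6.5]
rotvec units [-0.3  -0.    0.01] shift new-axes [291.   16.7  -6.5]
```

```bash
python3 - <<'E'
from h import *
plan(pan2w(-.03,-.003,.3),PY+np.pi/2)
E
```

```text
t 1.5 pos [ 0.4302 -0.362   0.351 ] F [-0.2 -0.4 -0.4] w 84.9 q7 -0.61 tilt_x [-0.001 -0.    -1.   ] zyaw -66.0
shift now-axes [  50.9  193.8 -292.3]
rotvec units [-2.351e+01 -1.000e-02  0.000e+00] shift new-axes [ 51.   33.2 349.1]
rotvec units [6.49 0.   0.01] shift new-axes [  51.   -33.2 -349.1]
```

```bash
python3 -m jog '0 0 0 1.3 0 0 85; 0 0 0 1.3 0 0 85; 0 0 0 1.3 0 0 85; 0 0 0 1.3 0 0 85; 0 0 0 1.29 0 0 85'; python3 -m jog '5 -4 -43 0 0 0 60; 5 -4 -43 0 0 0 60; 5 -4 -43 0 0 0 60; 6 -4 -43 0 0 0 60; 6 -4 -43 0 0 0 60'; python3 -m jog '8 -4 -44 0 0 0 60; 8 -5 -44 0 0 0 60; 8 -4 -46 0 0 0 60; 0 0 0 0 0 0 60; 0 0 0 0 0 0 60'
python3 - <<'E'
from h import *
plan(pan2w(-.03,-.003,.3),PY+np.pi/2)
c,p,d=snap('wrist','w2')
E
```

```text
t: 2.0
eef_pos: [0.429, -0.3635, 0.3511]
tool_rot: [-0.428, -0.562, -0.428, 0.563]
contact_force: [-0.6, 0.8, -1.9]
gripper_width: 1.001
t: 2.5
eef_pos: [0.4661, -0.1492, 0.3241]
tool_rot: [-0.43, -0.561, -0.429, 0.562]
contact_force: [1.3, 0.0, 0.4]
gripper_width: 0.705
t: 3.0
eef_pos: [0.4886, -0.0168, 0.3]
tool_rot: [-0.431, -0.56, -0.431, 0.561]
contact_force: [0.1, -2.0, -0.2]
gripper_width: 0.699
t 3.0 pos [ 0.4886 -0.0168  0.3   ] F [ 0.1 -2.  -0.2] w 59.7 q7 -1.98 tilt_x [-0.001 -0.001 -1.   ] zyaw -104.9
shift now-axes [ 0.  -0.5 -0.5]
rotvec units [-3.e+01 -1.e-02  1.e-02] shift new-axes [0.  0.5 0.5]
rotvec units [0.   0.01 0.01] shift new-axes [ 0.  -0.5 -0.5]
```

View pics/w2.png

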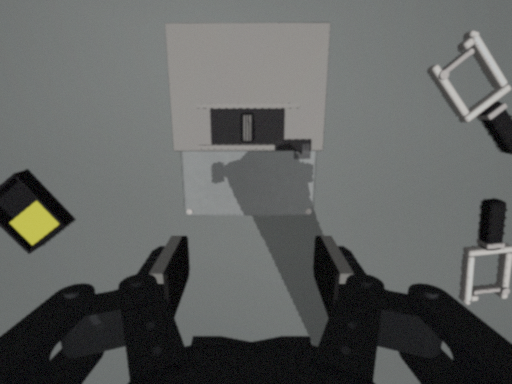

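```bash
python3 - <<'E'
from h import *
p,d,T,k=load('w2')
cv2.imwrite('pics/w2c.png',cv2.resize(p[10:220,150:340],None,fx=3.9,fy=2.8,interpolation=cv2.INTER_CUBIC)[:,:,::-1])
cv2.imwrite('pics/w2t.png',cv2.resize(p[95:165,195:330],None,fx=5.5,fy=5.5,interpolation=cv2.INTER_CUBIC)[:,:,::-1])
pts=[((174,150.5),(-15,84,90)),((324.5,150.5),(-15,-84,90)),((166.5,24),(115,84,90)),((329,22.5),(115,-84,90)),((183.5,215),(-115,90,30)),((315.5,215),(-115,-90,30))]
loc=[np.array(l)/1000 for _,l in pts]; w=[px('w2',u,v,l[2]/1000) for (u,v),l in pts]
t,y,res=fitpose(loc,w);print(t,y,np.degrees(y),res)
c=px('w2',247.5,128,.1125);print('tab',c,w2pan(c,t,y))
P=cloud('w2');print(np.round(P[127,247],4),np.round(P[120,280],4),np.round(P[60,247],4))
E
```

```text
[ 0.52063538 -0.0222189 ] -0.25512296073698926 -14.617468907111295 [[-0.3  0.4]
 [ 0.4  0.5]
 [ 2.3  1.3]
 [ 0.6 -2.8]
 [-2.3 -1.1]
 [-0.7  1.7]]
tab [ 0.53209343 -0.02409019  0.1125    ] [0.01155942 0.00108089 0.1125    ]
[ 0.5332 -0.0239  0.1132] [ 0.5299 -0.0596  0.0934] [ 0.5975 -0.0409  0.0895]
```

View pics/w2t.png

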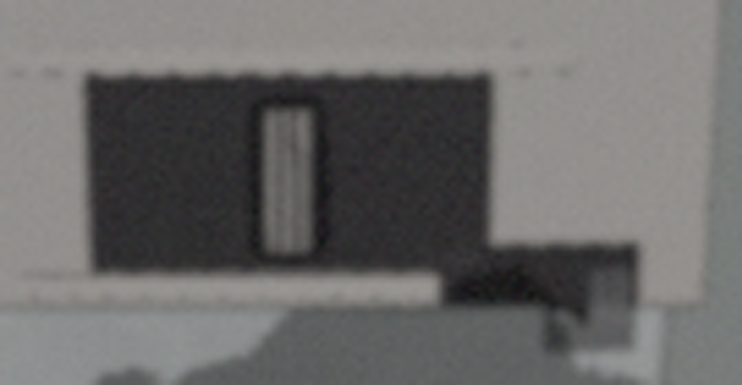

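```bash
sed -i 's/^PC=.*/PC=np.array([.5200,-.0220]); PY=-0.258/' h.py; python3 - <<'E'
from h import *
plan(np.array([.5325,-.024,.097]),PY+np.pi/2)
E
```

```text
t 3.05 pos [ 0.4886 -0.0179  0.3002] F [-0.5 -0.3 -0.6] w 60.1 q7 -1.98 tilt_x [-0.    -0.001 -1.   ] zyaw -105.1
shift now-axes [203.1  44.   -5.7]
rotvec units [ 2.995e+01  0.000e+00 -1.000e-02] shift new-axes [203.2 -44.    5.3]
rotvec units [-0.05  0.01  0.  ] shift new-axes [203.2  44.   -5.3]
```

```bash
python3 -m jog '40 22 -3 0 0 0 42; 40 22 -2 0 0 0 42; 40 0 0 0 0 0 42; 30 0 0 0 0 0 42; 0 0 0 0 0 0 42'
python3 - <<'E'
from h import *
plan(np.array([.5325,-.024,.097]),PY+np.pi/2)
c,p,d=snap('wrist','w3'); c,p,d=snap('scene','s3')
cv2.imwrite('pics/s3c.png',cv2.resize(p[130:260,180:320],None,fx=4,fy=4)[:,:,::-1])
E
```

```text
t: 3.55
eef_pos: [0.5294, -0.0255, 0.1464]
tool_rot: [-0.428, -0.559, -0.431, 0.564]
contact_force: [-0.6, -0.8, 0.3]
gripper_width: 0.493
t 3.55 pos [ 0.5294 -0.0255  0.1464] F [-0.6 -0.8  0.3] w 42.1 q7 -2.07 tilt_x [-0.008 -0.001 -1.   ] zyaw -105.2
shift now-axes [49.4  3.  -2.5]
rotvec units [29.94  0.12 -0.05] shift new-axes [49.4 -2.6  2.3]
rotvec units [-0.06  0.03  0.07] shift new-axes [49.4  2.6 -2.3]
```

View pics/w3.png

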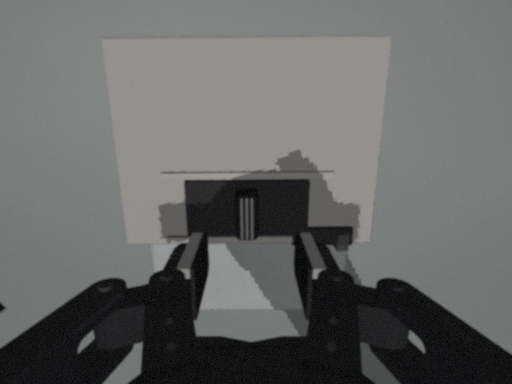

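View pics/s3c.png

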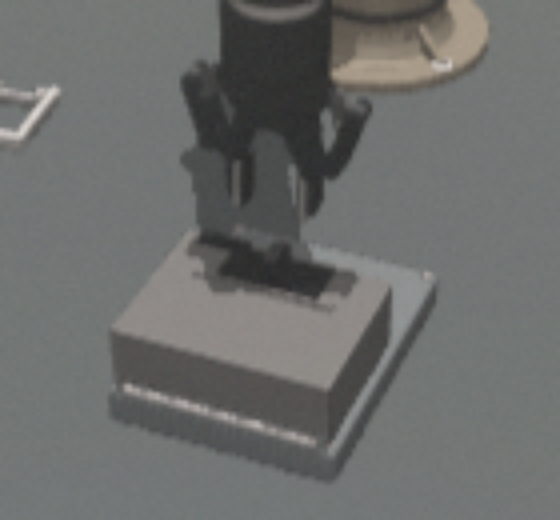

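```bash
python3 -m jog '20 3 -2 0 0 0 42; 20 0 0 0 0 0 42; 8 0 0 0 0 0 42; 0 0 0 0 0 0 42; 0 0 0 0 0 0 42'
python3 - <<'E'
from h import *
plan(np.array([.5325,-.024,.097]),PY+np.pi/2)
c,p,d=snap('wrist','w4')
E
```

```text
t: 4.15
eef_pos: [0.537, -0.0215, 0.1038]
tool_rot: [0.431, 0.561, 0.43, -0.56]
contact_force: [0.6, 0.5, 0.9]
gripper_width: 0.489
t 4.15 pos [ 0.537  -0.0215  0.1038] F [0.6 0.5 0.9] w 41.7 q7 -2.11 tilt_x [ 0.002 -0.    -1.   ] zyaw -105.0
shift now-axes [ 6.8 -3.7  3.6]
rotvec units [ 2.997e+01 -3.000e-02  1.000e-02] shift new-axes [ 6.8  3.7 -3.5]
rotvec units [-0.03 -0.   -0.02] shift new-axes [ 6.8 -3.7  3.5]
```

View pics/w4.png

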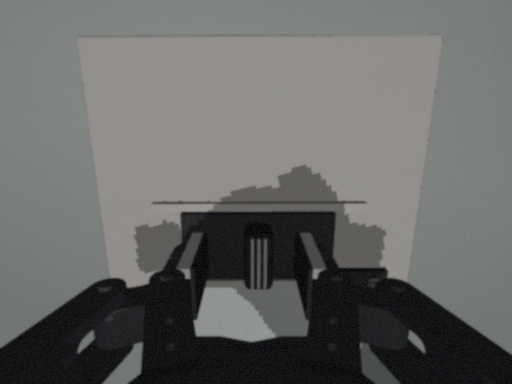

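```bash
python3 -m jog '6 -3 0 0 0 0 42; 0 0 -5 0 0 0 42; 0 0 -5 0 0 0 42; 0 0 -3 0 0 0 42; 0 0 -3 0 0 0 42'; python3 -m jog '0 0 -3 0 0 0 42; 0 0 -3 0 0 0 42; 0 0 0 0 0 0 42'; python3 - <<'E'
from h import *
plan(np.array([.5325,-.024,.097]),PY+np.pi/2);print(w2pan(bot.get_obs()['eef_pos']))
c,p,d=snap('wrist','w5')
E
```

```text
t: 4.7
eef_pos: [0.537, -0.005, 0.0963]
tool_rot: [-0.431, -0.56, -0.431, 0.561]
contact_force: [-1.4, -1.4, 1.2]
gripper_width: 0.495
t: 5.0
eef_pos: [0.5395, 0.0016, 0.0966]
tool_rot: [0.431, 0.561, 0.431, -0.56]
contact_force: [-0.0, -0.3, 1.1]
gripper_width: 0.494
t 5.0 pos [0.5395 0.0016 0.0966] F [-0.  -0.3  1.1] w 42.2 q7 -2.16 tilt_x [ 0.001  0.001 -1.   ] zyaw -104.9
shift now-axes [-0.5 -0.2 26.5]
rotvec units [ 2.998e+01 -2.000e-02  1.000e-02] shift new-axes [ -0.4   0.2 -26.5]
rotvec units [-0.02 -0.01 -0.01] shift new-axes [-0.4 -0.2 26.5]
[0.01280371 0.0277391  0.09656042]
```

View pics/w5.png

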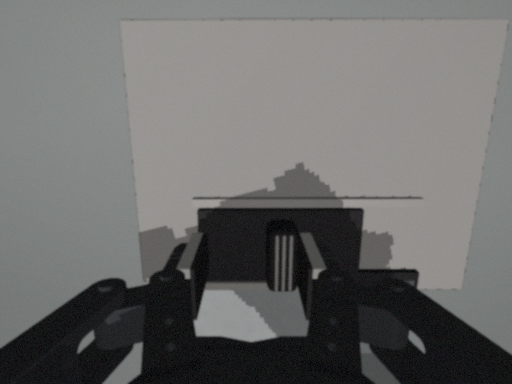

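```bash
python3 -m jog '-20 0 0 0 0 0 60; -40 0 0 0 0 0 60; -40 -10 0 0 0 0 60; -30 -20 0 0 0 0 60; -30 -30 0 0 0 0 60'; python3 -m jog '-30 -30 0 0 0 0 85; 0 0 0 0 0 0 85; 0 0 0 0 0 0 85; 0 0 0 0 0 0 85; 0 0 0 0 0 0 85'; python3 - <<'E'
from h import *
c,p,d=snap('wrist','w6')
E
```

```text
t: 5.55
eef_pos: [0.4812, 0.0166, 0.2578]
tool_rot: [0.431, 0.562, 0.431, -0.56]
contact_force: [0.5, 0.7, -0.4]
gripper_width: 0.705
t: 6.05
eef_pos: [0.4518, 0.0237, 0.2851]
tool_rot: [-0.43, -0.56, -0.431, 0.561]
contact_force: [-0.1, -0.0, -0.6]
gripper_width: 0.992
```

View pics/w6.png

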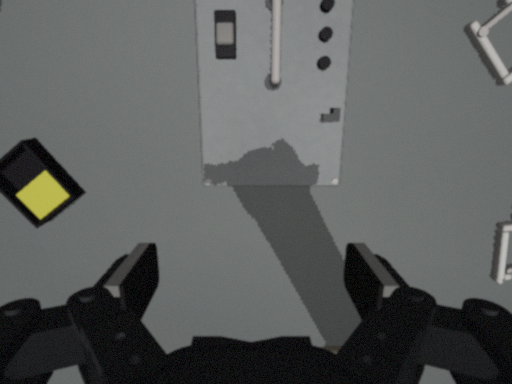

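```bash
python3 - <<'E'
from h import *
p,d,T,k=load('w6')
cv2.imwrite('pics/w6c.png',cv2.resize(p[0:200,190:360],None,fx=3,fy=3,interpolation=cv2.INTER_CUBIC)[:,:,::-1])
snap('top','t6'); p=load('t6')[0]
cv2.imwrite('pics/t6c.png',cv2.resize(p[110:260,200:400],None,fx=4,fy=4,interpolation=cv2.INTER_CUBIC)[:,:,::-1])
E
```

```text
(no output)
```

View pics/w6c.png

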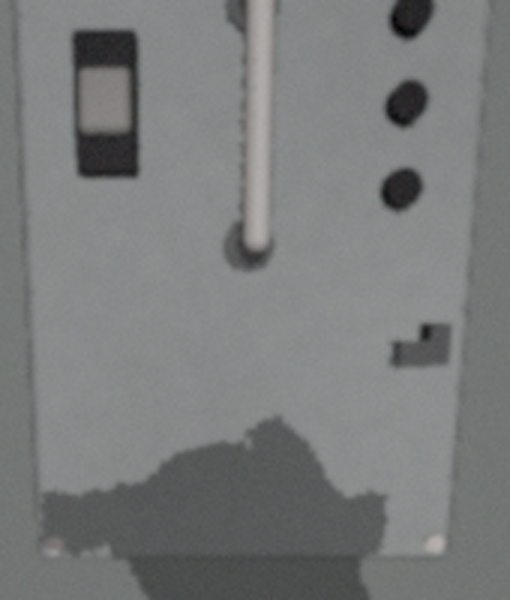

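View pics/t6c.png

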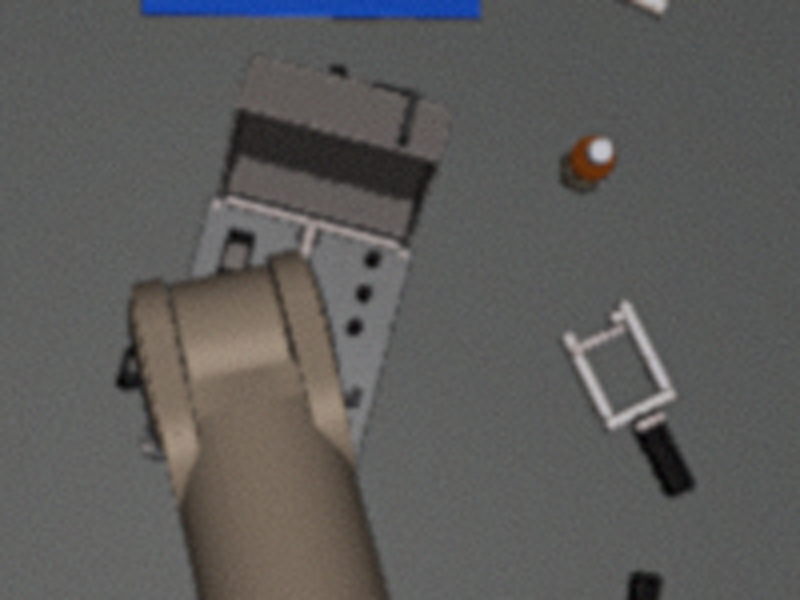

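```bash
python3 - <<'E'
from h import *
for n,u,v,z in(('barend',258,252,.073),('barfar',262,30,.078),('base',247,245,.03),('cl',37,556,.03),('cr',447,556,.03),('keepR',450,325,.048),('keepL',392,368,.048)):
    w=px('w6',190+u/3,v/3,z); print(n,np.round(w,4),np.round(w2pan(w)*1000,1))
print('leg',pan2w(.015,0,.038))
plan([.4424,-.3488,.2],np.radians(25.8+90))
E
```

```text
barend [ 0.5298 -0.0239  0.073 ] [10.   0.6 73. ]
barfar [ 0.5966 -0.0411  0.078 ] [78.9  1.1 78. ]
base [ 0.5347 -0.024   0.03  ] [14.8  1.8 30. ]
cl [0.4343 0.0945 0.03  ] [-112.6   90.8   30. ]
cr [ 0.3886 -0.0774  0.03  ] [-112.9  -87.1   30. ]
keepR [ 0.4855 -0.0916  0.048 ] [-15.7 -76.1  48. ]
keepL [ 0.4752 -0.0666  0.048 ] [-31.9 -54.6  48. ]
leg [ 0.53450353 -0.02582721  0.038     ]
t 6.15 pos [0.4518 0.0238 0.2852] F [-0.2  0.7 -0.3] w 85.3 q7 -2.06 tilt_x [-0.002  0.    -1.   ] zyaw -104.9
shift now-axes [ 85.1  87.2 362.4]
rotvec units [2.321e+01 2.000e-02 1.000e-02] shift new-axes [  85.2  170.6 -331.4]
rotvec units [-6.79 -0.01  0.02] shift new-axes [  85.2 -170.6  331.4]
```

```bash
python3 -m jog '0 10 35 -1.3 0 0 85; 0 6 38 -1.3 0 0 85; 0 0 40 -1.3 0 0 85; 0 0 40 -1.3 0 0 85; 0 0 40 -1.3 0 0 85'; python3 - <<'E'
from h import *
plan([.4424,-.3488,.2],np.radians(25.8+90))
E
```

```text
t: 6.65
eef_pos: [0.4706, -0.1701, 0.2857]
tool_rot: [0.593, 0.384, 0.594, -0.384]
contact_force: [0.8, 0.3, -1.0]
gripper_width: 0.995
t 6.65 pos [ 0.4706 -0.1701  0.2857] F [ 0.8  0.3 -1. ] w 84.9 q7 -0.98 tilt_x [-0.001  0.    -1.   ] zyaw -65.8
shift now-axes [ 85.7 -99.  151.4]
rotvec units [2.974e+01 2.000e-02 1.000e-02] shift new-axes [  85.7  103.2 -148.6]
rotvec units [-0.26 -0.01  0.01] shift new-axes [  85.7 -103.2  148.6]
```

```bash
python3 -m jog '15 -23 37 -0.26 0 0 70; 20 -26 38 0 0 0 70; 20 -26 38 0 0 0 70; 20 -24 30 0 0 0 70; 0 0 0 0 0 0 70'; python3 - <<'E'
from h import *
plan([.4424,-.3488,.2],np.radians(25.8+90))
snap('wrist','w7')
E
```

```text
t: 7.15
eef_pos: [0.4376, -0.3449, 0.2074]
tool_rot: [0.594, 0.379, 0.598, -0.381]
contact_force: [-0.9, 0.5, 0.1]
gripper_width: 0.82
t 7.15 pos [ 0.4376 -0.3449  0.2074] F [-0.9  0.5  0.1] w 70.0 q7 -0.65 tilt_x [-0.007  0.001 -1.   ] zyaw -65.0
shift now-axes [7.4 2.7 5.6]
rotvec units [29.86  0.08  0.06] shift new-axes [ 7.4 -2.6 -5.6]
rotvec units [-0.14 -0.04  0.05] shift new-axes [7.4 2.6 5.6]
```

View pics/w7.png

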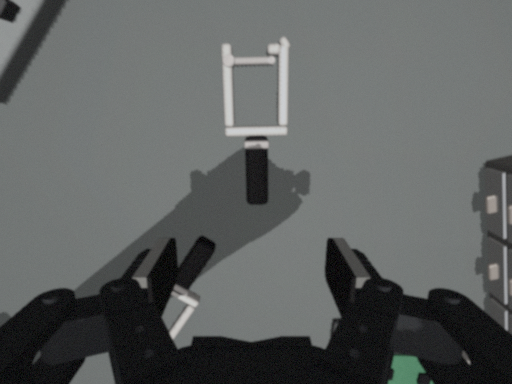

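```bash
python3 - <<'E'
from h import *
p=load('w7')[0]
cv2.imwrite('pics/w7c.png',cv2.resize(p[30:210,200:320],None,fx=3.3,fy=3.3,interpolation=cv2.INTER_CUBIC)[:,:,::-1])
E
```

```text
(no output)
```

View pics/w7c.png

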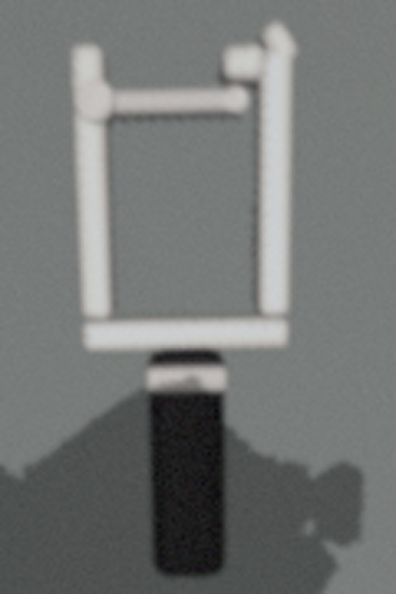

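```bash
python3 - <<'E'
from h import *
pts=[((154,573),(-43,12,21)),((223,573),(-43,-12,21)),((84,350),(32,33,15)),((289,348),(32,-33,15)),((84,319),(42,33,16)),((289,318),(42,-33,16)),((73,45),(121,33,16))]
loc=[np.array(l)/1000 for _,l in pts]; w=[px('w7',200+u/3.3,30+v/3.3,l[2]/1000) for (u,v),l in pts]
t,y,res=fitpose(loc,w);print(t,np.degrees(y),res.tolist())
P=cloud('w7');print(P[180,256],P[131,256])
plan([t[0],t[1],.012],y+np.pi/2)
E
```

```text
[ 0.44295843 -0.34785119] 25.698278240933067 [[-1.9, -0.2], [-1.2, -1.1], [0.2, 0.5], [0.7, -0.3], [0.3, 1.0], [1.3, -0.3], [0.6, 0.5]]
[ 0.42950716 -0.35321315  0.02195927] [ 0.47556471 -0.33151213  0.01479198]
t 7.2 pos [ 0.4397 -0.3418  0.2088] F [0.5 0.3 0.1] w 69.9 q7 -0.65 tilt_x [-0.004  0.002 -1.   ] zyaw -64.8
shift now-axes [196.8   0.9   7.5]
rotvec units [29.91  0.05  0.05] shift new-axes [196.8  -0.3  -6.8]
rotvec units [-0.09 -0.03  0.03] shift new-axes [196.8   0.3   6.8]
```

```bash
python3 -m jog '20 0 7 -0.09 0 0 55; 45 0 0 0 0 0 55; 45 0 0 0 0 0 55; 35 0 0 0 0 0 55; 0 0 0 0 0 0 55';python3 -m jog '0 0 0 0 0 0 55'; python3 - <<'E'
from h import *
plan([.443,-.348,.003],np.radians(115.7))
E
```

```text
t: 7.7
eef_pos: [0.443, -0.3422, 0.0622]
tool_rot: [0.597, 0.374, 0.603, -0.373]
contact_force: [0.1, 0.9, 0.8]
gripper_width: 0.646
t: 7.8
eef_pos: [0.446, -0.3449, 0.0669]
tool_rot: [0.6, 0.374, 0.6, -0.374]
contact_force: [0.8, -1.3, -0.2]
gripper_width: 0.642
t 7.8 pos [ 0.446  -0.3449  0.0669] F [ 0.8 -1.3 -0.2] w 54.9 q7 -0.69 tilt_x [-0.     0.001 -1.   ] zyaw -63.9
shift now-axes [63.9 -4.1  1.5]
rotvec units [-2.993e+01  0.000e+00 -1.000e-02] shift new-axes [63.9  4.1 -1.5]
rotvec units [ 0.07 -0.01 -0.  ] shift new-axes [63.9 -4.1  1.5]
```

```bash
python3 -m jog '20 -4 1 0.07 0 0 50; 20 0 0 0 0 0 50; 12 0 0 0 0 0 50; 8 0 0 0 0 0 50; 0 0 0 0 0 0 50'; python3 -m jog '0 0 0 0 0 0 50'; python3 - <<'E'
from h import *
plan([.443,-.348,.003],np.radians(115.7))
snap('wrist','w8')
E
```

```text
t: 8.3
eef_pos: [0.4425, -0.3483, 0.0068]
tool_rot: [0.599, 0.377, 0.598, -0.376]
contact_force: [-0.4, 0.8, -0.1]
gripper_width: 0.588
t: 8.4
eef_pos: [0.4428, -0.3487, 0.0074]
tool_rot: [0.599, 0.377, 0.598, -0.377]
contact_force: [0.4, 0.2, 0.5]
gripper_width: 0.586
t 8.4 pos [ 0.4428 -0.3487  0.0074] F [0.4 0.2 0.5] w 50.0 q7 -0.71 tilt_x [ 0.001 -0.001 -1.   ] zyaw -64.4
shift now-axes [ 4.4  0.5 -0.5]
rotvec units [ 2.999e+01 -1.000e-02 -2.000e-02] shift new-axes [ 4.4 -0.5  0.5]
rotvec units [-0.01  0.01 -0.01] shift new-axes [ 4.4  0.5 -0.5]
```

View pics/w8.png

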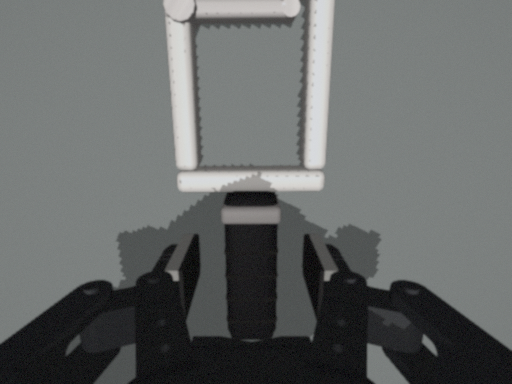

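```bash
python3 -m jog '4 0 0 0 0 0 50; 0 0 0 0 0 0 15; 0 0 0 0 0 0 15; 0 0 0 0 0 0 15; 0 0 0 0 0 0 15' 70; python3 -m jog '0 0 0 0 0 0 15; 0 0 0 0 0 0 15; 0 0 0 0 0 0 15'; python3 -m jog '-20 0 0 0 0 0 15; -20 0 0 0 0 0 15; -20 0 0 0 0 0 15; -20 0 0 0 0 0 15; 0 0 0 0 0 0 15';  python3 - <<'E'
from h import *
plan([.443,-.348,.08],np.radians(115.7))
snap('wrist','w9')
E
```

```text
t: 8.95
eef_pos: [0.4421, -0.3485, 0.0028]
tool_rot: [0.599, 0.377, 0.598, -0.377]
contact_force: [-0.9, 0.6, 4.9]
gripper_width: 0.269
t: 9.25
eef_pos: [0.4421, -0.3485, 0.0028]
tool_rot: [0.599, 0.377, 0.598, -0.377]
contact_force: [-2.3, 0.6, 6.2]
gripper_width: 0.268
t: 9.75
eef_pos: [0.4433, -0.3493, 0.0844]
tool_rot: [0.6, 0.377, 0.597, -0.377]
contact_force: [1.1, -0.3, -2.7]
gripper_width: 0.263
t 9.75 pos [ 0.4433 -0.3493  0.0844] F [ 1.1 -0.3 -2.7] w 22.5 q7 -0.68 tilt_x [ 0.003 -0.002 -1.   ] zyaw -64.4
shift now-axes [ 4.4  0.3 -1.3]
rotvec units [29.99 -0.03 -0.05] shift new-axes [ 4.4 -0.3  1.3]
rotvec units [-0.01  0.03 -0.02] shift new-axes [ 4.4  0.3 -1.3]
```

View pics/w9.png

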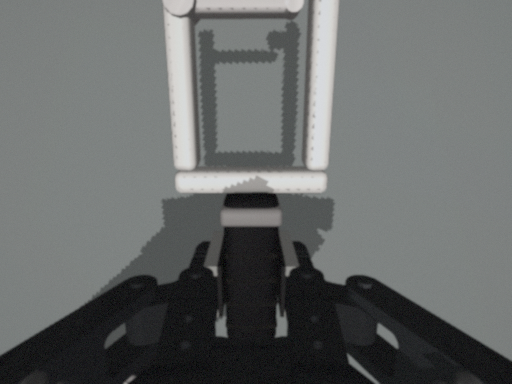

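```bash
cat >> h.py <<'E'
LEG=np.array([.5345,-.0245]); OFF=.001
def hk(s,rel,ly=-.0025,z=.038):
    """TCP target so that the leg is at hook (s,ly), yaw = PY+rel deg"""
    yaw=PY+np.radians(rel);C,S=np.cos(yaw),np.sin(yaw)
    g=LEG-np.array([C*s-S*ly,S*s+C*ly]); t=g-OFF*np.array([C,S])
    print('target',np.round(t,4),'rad',round(np.hypot(*t),3)); plan([t[0],t[1],z],yaw+np.pi/2)
def where():
    o=bot.get_obs();M=R().as_matrix();yaw=np.arctan2(M[1,1],M[0,1]);C,S=np.cos(yaw),np.sin(yaw)
    d=LEG-(o['eef_pos'][:2]+OFF*np.array([C,S]));print('leg in hook mm',np.round([1000*(C*d[0]+S*d[1]),1000*(-S*d[0]+C*d[1])],1),'relyaw',round(np.degrees(yaw-PY),1),'z',round(o['eef_pos'][2],4))
E
python3 - <<'E'
from h import *
for u,v in((412,18),(406,103),(402,190),(75,30),(138,177)): print(np.round(w2pan(px('w6',190+u/3,v/3,.05))*1000))
P=cloud('w6');print(P[34,325],P[63,324],P[33,225])
hk(.13,-22,z=.13); where()
E
```

```text
[ 90. -54.  50.]
[ 62. -54.  50.]
[ 33. -54.  50.]
[86. 65. 50.]
[37. 44. 50.]
[ 0.56781014 -0.09142242  0.0421965 ] [ 0.53866547 -0.08449061  0.04230933] [0.59699208 0.01543785 0.04352653]
target [0.4311 0.0559] rad 0.435
t 9.8 pos [ 0.4424 -0.3488  0.0829] F [-0.8 -0.4 -2.6] w 22.5 q7 -0.68 tilt_x [ 0.002 -0.001 -1.   ] zyaw -64.4
shift now-axes [ -47.6  164.8 -369.7]
rotvec units [-1.96e+01  2.00e-02  1.00e-02] shift new-axes [-47.1 251.4 317.3]
rotvec units [ 1.04e+01  1.00e-02 -2.00e-02] shift new-axes [ -47.1 -251.4 -317.3]
leg in hook mm [222.2 252.6] relyaw 40.4 z 0.0829
```

```bash
python3 -m jog '-20 0 0 0 0 0 15; -28 5 -20 1.3 0 0 15; 0 5 -25 1.3 0 0 15; 0 5 -25 1.3 0 0 15; 0 0 -30 1.3 0 0 15'; python3 -m jog '0 0 -20 1.3 0 0 15; 0 -10 -20 1.3 0 0 15; 0 -20 -20 1.3 0 0 15; 0 -20 -30 1.3 0 0 15; 0 0 0 0 0 0 15'; python3 - <<'E'
from h import *
hk(.13,-22,z=.13); where()
E
```

```text
t: 10.3
eef_pos: [0.4334, -0.2467, 0.1291]
tool_rot: [-0.473, -0.525, -0.474, 0.526]
contact_force: [1.5, 0.8, -2.0]
gripper_width: 0.263
t: 10.8
eef_pos: [0.4151, -0.1392, 0.1288]
tool_rot: [-0.316, -0.631, -0.319, 0.633]
contact_force: [0.5, -0.2, -1.4]
gripper_width: 0.266
target [0.4311 0.0559] rad 0.435
t 10.8 pos [ 0.4151 -0.1392  0.1288] F [ 0.5 -0.2 -1.4] w 22.7 q7 -2.04 tilt_x [-0.004  0.002 -1.   ] zyaw -126.7
shift now-axes [  -0.8 -103.8 -166.1]
rotvec units [-2.998e+01 -7.000e-02  1.000e-02] shift new-axes [ -1.2 104.1 165.9]
rotvec units [0.02 0.   0.04] shift new-axes [  -1.2 -104.1 -165.9]
leg in hook mm [ 26.2 163.3] relyaw -21.9 z 0.1288
```

```bash
python3 -m jog '0 -14 -36 0 0 0 15; 0 -18 -34 0 0 0 15; 0 -24 -33 0 0 0 15; 0 -24 -33 0 0 0 15; 0 -24 -30 0 0 0 15'; python3 -m jog '0 0 0 0 0 0 15; 0 0 0 0 0 0 15'; python3 - <<'E'
from h import *
hk(.13,-22,z=.05); where()
snap('wrist','w10')
E
```

```text
t: 11.3
eef_pos: [0.4324, 0.0527, 0.1294]
tool_rot: [-0.317, -0.632, -0.317, 0.632]
contact_force: [1.7, -0.0, -1.3]
gripper_width: 0.27
t: 11.5
eef_pos: [0.4323, 0.0516, 0.1294]
tool_rot: [-0.318, -0.631, -0.318, 0.632]
contact_force: [0.3, -0.3, -2.7]
gripper_width: 0.262
target [0.4311 0.0559] rad 0.435
t 11.5 pos [0.4323 0.0516 0.1294] F [ 0.3 -0.3 -2.7] w 22.3 q7 -2.53 tilt_x [-0.002 -0.    -1.   ] zyaw -126.6
shift now-axes [79.4 -3.5 -2.9]
rotvec units [-2.997e+01 -2.000e-02  2.000e-02] shift new-axes [79.4  3.6  2.8]
rotvec units [0.03 0.01 0.01] shift new-axes [79.4 -3.6 -2.8]
leg in hook mm [ 1.264e+02 -1.000e-01] relyaw -21.8 z 0.1294
```

View pics/w10.png

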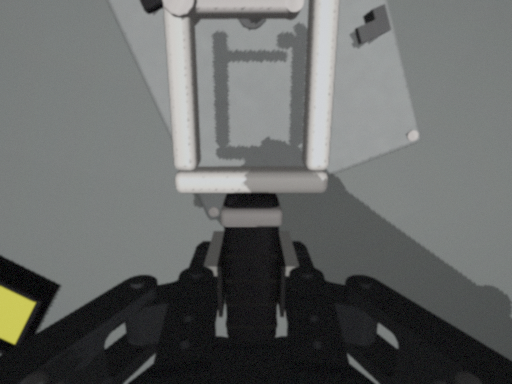

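```bash
python3 -m jog '20 -4 -3 0 0 0 15; 30 0 0 0 0 0 15; 25 0 0 0 0 0 15; 0 0 0 0 0 0 15; 0 0 0 0 0 0 15';  python3 - <<'E'
from h import *
hk(.13,-22,z=.037); where()
snap('scene','s11');p=load('s11')[0]
cv2.imwrite('pics/s11c.png',cv2.resize(p[130:260,180:330],None,fx=5,fy=4.6,interpolation=cv2.INTER_CUBIC)[:,:,::-1])
snap('wrist','w11')
E
```

```text
t: 12.05
eef_pos: [0.4312, 0.0548, 0.0553]
tool_rot: [-0.316, -0.632, -0.316, 0.633]
contact_force: [-0.7, 0.3, -1.7]
gripper_width: 0.263
target [0.4311 0.0559] rad 0.435
t 12.05 pos [0.4312 0.0548 0.0553] F [-0.7  0.3 -1.7] w 22.4 q7 -2.59 tilt_x [-0.002 -0.001 -1.   ] zyaw -126.9
shift now-axes [18.3 -0.8 -0.9]
rotvec units [ 2.998e+01  1.000e-02 -2.000e-02] shift new-axes [18.3  0.8  0.8]
rotvec units [-0.02  0.01  0.01] shift new-axes [18.3 -0.8 -0.8]
leg in hook mm [129.2  -1.5] relyaw -22.1 z 0.0553
```

View pics/s11c.png

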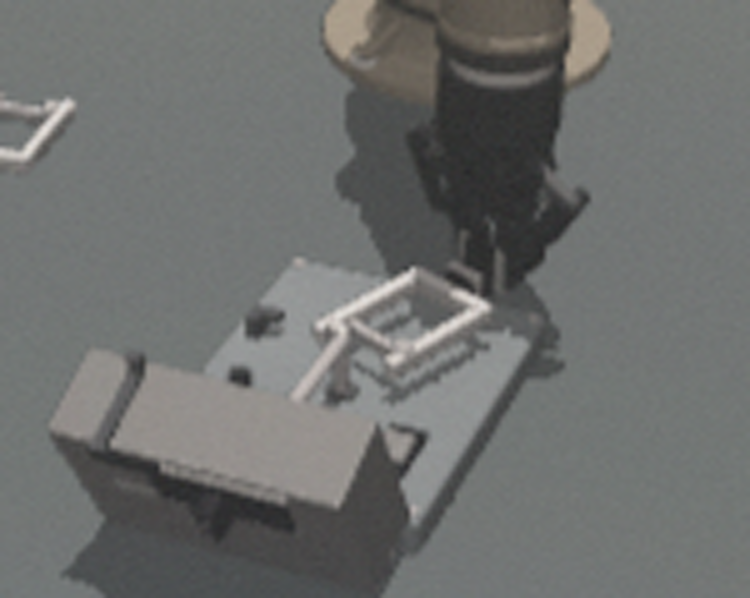

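View pics/w11.png

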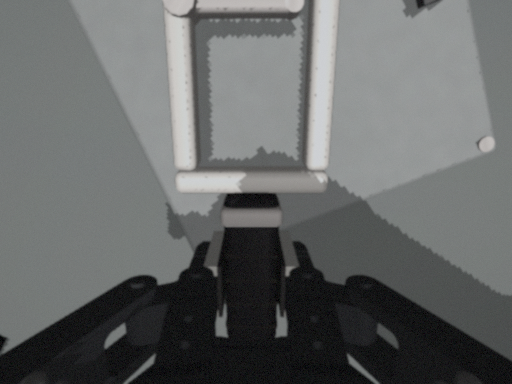

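```bash
python3 -m jog '10 0 -1 0 0 0 15; 7 0 0 0 0 0 15; 0 0 0 0 0 0 15; 0 0 0 0 0 0 15';  python3 - <<'E'
from h import *
hk(.114,-15,z=.036); where()
E
```

```text
t: 12.55
eef_pos: [0.4319, 0.0569, 0.0383]
tool_rot: [-0.317, -0.632, -0.317, 0.632]
contact_force: [0.1, -0.2, -3.3]
gripper_width: 0.264
target [0.4359 0.0348] rad 0.437
t 12.55 pos [0.4319 0.0569 0.0383] F [ 0.1 -0.2 -3.3] w 22.5 q7 -2.6 tilt_x [-0.001 -0.    -1.   ] zyaw -126.8
shift now-axes [ 2.3 16.5 15.3]
rotvec units [ 2.884e+01  1.000e-02 -1.000e-02] shift new-axes [  2.3 -14.5 -17.2]
rotvec units [-1.16  0.    0.  ] shift new-axes [ 2.3 14.5 17.2]
leg in hook mm [129.9  -3.8] relyaw -22.0 z 0.0383
```

```bash
python3 -m jog '1 5 5 -0.39 0 0 15; 1 5 5.5 -0.39 0 0 15; 0 5 5.5 -0.38 0 0 15; 0 0 0 0 0 0 15; 0 0 0 0 0 0 15';  python3 - <<'E'
from h import *
where();hk(.1,-7,z=.036); 
snap('scene','s12');p=load('s12')[0]
cv2.imwrite('pics/s12c.png',cv2.resize(p[130:260,180:330],None,fx=5,fy=4.6,interpolation=cv2.INTER_CUBIC)[:,:,::-1])
E
```

```text
t: 13.05
eef_pos: [0.4355, 0.0353, 0.0366]
tool_rot: [0.354, 0.612, 0.354, -0.612]
contact_force: [-0.1, 0.6, -1.7]
gripper_width: 0.262
leg in hook mm [114.6  -2.5] relyaw -15.1 z 0.0366
target [0.4416 0.0153] rad 0.442
t 13.05 pos [0.4355 0.0353 0.0366] F [-0.1  0.6 -1.7] w 22.3 q7 -2.46 tilt_x [ 0.  0. -1.] zyaw -119.9
shift now-axes [ 0.6 15.3 14.3]
rotvec units [28.65 -0.    0.  ] shift new-axes [  0.6 -13.1 -16.3]
rotvec units [-1.35 -0.   -0.  ] shift new-axes [ 0.6 13.1 16.3]
```

View pics/s12c.png

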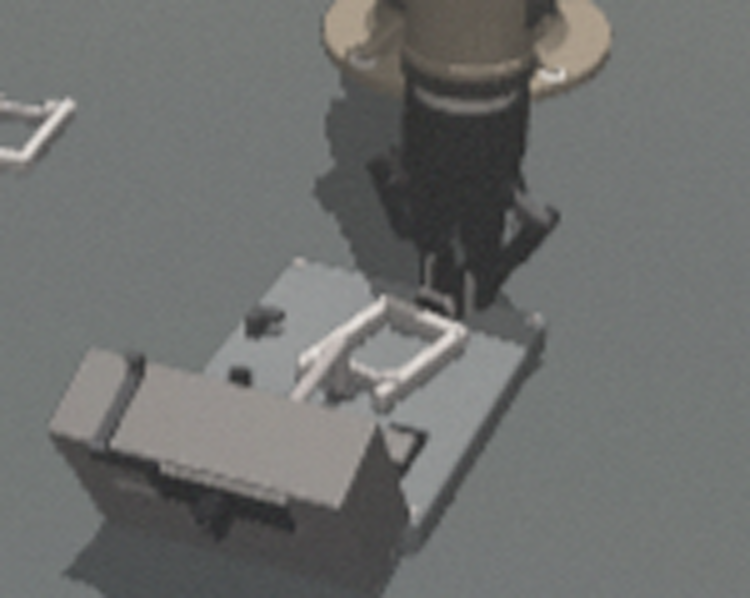

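```bash
python3 -m jog '0 5 5 -0.45 0 0 15; 0 5 4.8 -0.45 0 0 15; 0 5 4.8 -0.45 0 0 15; 0 0 0 0 0 0 15; 0 0 0 0 0 0 15';  python3 - <<'E'
from h import *
where();hk(.085,0,z=.036); 
E
```

```text
t: 13.6
eef_pos: [0.441, 0.0167, 0.0363]
tool_rot: [-0.396, -0.585, -0.397, 0.586]
contact_force: [-3.3, 3.7, -0.8]
gripper_width: 0.266
leg in hook mm [101.1  -3.6] relyaw -6.9 z 0.0363
target [ 4.52e-01 -1.00e-04] rad 0.452
t 13.6 pos [0.441  0.0167 0.0363] F [-3.3  3.7 -0.8] w 22.7 q7 -2.3 tilt_x [-0.002  0.001 -1.   ] zyaw -111.7
shift now-axes [ 0.3 16.4 11.6]
rotvec units [28.84  0.03  0.  ] shift new-axes [  0.3 -14.9 -13.5]
rotvec units [-1.16 -0.    0.02] shift new-axes [ 0.3 14.9 13.5]
```

```bash
python3 -m jog '0 5 4 -0.4 0 0 15; 0 5 4 -0.4 0 0 15; 0 6 4 -0.36 0 0 15; 0 0 0 0 0 0 15; 0 0 0 0 0 0 15';  python3 - <<'E'
from h import *
where();hk(.06,0,z=.036); 
snap('scene','s13');p=load('s13')[0]
cv2.imwrite('pics/s13c.png',cv2.resize(p[130:260,180:330],None,fx=5,fy=4.6,interpolation=cv2.INTER_CUBIC)[:,:,::-1])
snap('wrist','w13')
E
```

```text
t: 14.1
eef_pos: [0.4506, -0.0002, 0.0357]
tool_rot: [-0.43, -0.559, -0.433, 0.562]
contact_force: [-4.9, 3.4, -2.8]
gripper_width: 0.262
leg in hook mm [86.3 -2.1] relyaw -0.0 z 0.0357
target [ 0.4762 -0.0065] rad 0.476
t 14.1 pos [ 4.506e-01 -2.000e-04  3.570e-02] F [-4.9  3.4 -2.8] w 22.3 q7 -2.16 tilt_x [-0.005  0.    -1.   ] zyaw -104.8
shift now-axes [-0.4 26.3 -0.4]
rotvec units [ 3.e+01  7.e-02 -2.e-02] shift new-axes [ -0.3 -26.3   0.4]
rotvec units [-0.    0.01  0.04] shift new-axes [-0.3 26.3 -0.4]
```

View pics/s13c.png

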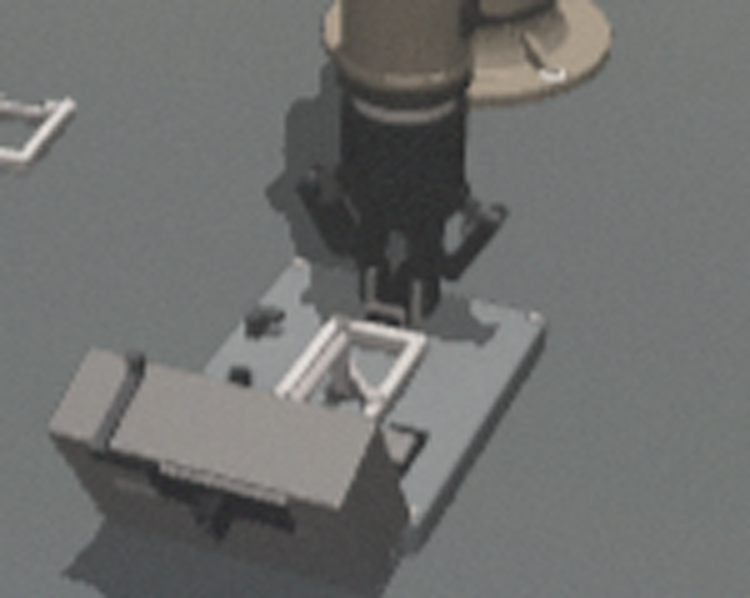

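View pics/w13.png

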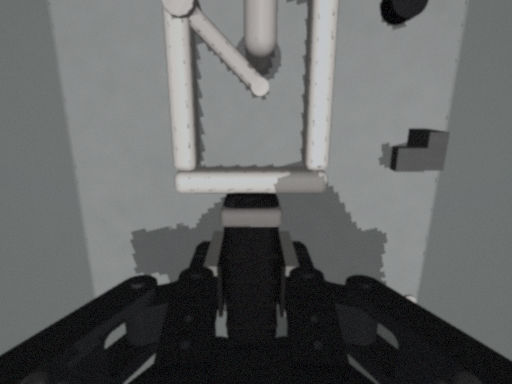

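```bash
python3 -m jog '0 7 0 0 0 0 15; 0 7 0 0 0 0 15; 0 7 0 0 0 0 15; 0 5 0 0 0 0 15; 0 0 0 0 0 0 15';  python3 - <<'E'
from h import *
where();hk(.051,0,z=.036)
snap('wrist','w14')
E
```

```text
t: 14.7
eef_pos: [0.4796, -0.0079, 0.0367]
tool_rot: [0.432, 0.561, 0.431, -0.56]
contact_force: [-0.8, -0.0, -2.0]
gripper_width: 0.265
leg in hook mm [56.3 -2. ] relyaw -0.1 z 0.0367
target [ 0.4849 -0.0088] rad 0.485
t 14.7 pos [ 0.4796 -0.0079  0.0367] F [-0.8 -0.  -2. ] w 22.6 q7 -2.13 tilt_x [ 0.002 -0.    -1.   ] zyaw -104.8
shift now-axes [ 0.7  5.3 -0.4]
rotvec units [ 2.999e+01 -2.000e-02  0.000e+00] shift new-axes [ 0.7 -5.3  0.4]
rotvec units [-0.01 -0.   -0.02] shift new-axes [ 0.7  5.3 -0.4]
```

View pics/w14.png

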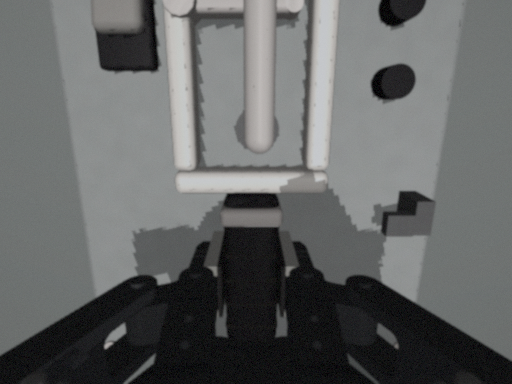

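```bash
python3 -m jog '0 -6 0 0 0 0 15; 0 -6 0 0 0 0 15; 1 -3 0 0 0 0 15; 1 0 0 0 0 0 15; 1 0 0 0 0 0 15'; python3 -m jog '0 0 0 0 0 0 15; 0 0 0 0 0 0 15'; python3 - <<'E'
from h import *
where();plan([.4,0,.035])
E
```

```text
t: 15.25
eef_pos: [0.4639, -0.0039, 0.0335]
tool_rot: [0.432, 0.56, 0.432, -0.56]
contact_force: [0.2, -0.2, -2.6]
gripper_width: 0.267
t: 15.45
eef_pos: [0.4641, -0.004, 0.0334]
tool_rot: [0.432, 0.56, 0.432, -0.56]
contact_force: [0.1, 0.5, -2.8]
gripper_width: 0.261
leg in hook mm [72.4 -1.9] relyaw 0.0 z 0.0334
t 15.45 pos [ 0.4641 -0.004   0.0334] F [ 0.1  0.5 -2.8] w 22.3 q7 -2.15 tilt_x [ 0.  0. -1.] zyaw -104.8
shift now-axes [ -1.6 -62.9  12.5]
```

Still carrying ~2.8 N (hook weight); lower another millimetre or two until the deck takes it.

```bash
python3 -m jog '1 0 0 0 0 0 15; 0 0 0 0 0 0 15; 0 0 0 0 0 0 15'; python3 -m jog '1 0 0 0 0 0 15; 0 0 0 0 0 0 15; 0 0 0 0 0 0 15'
```

```text
t: 15.75
eef_pos: [0.4642, -0.0039, 0.0328]
tool_rot: [0.432, 0.56, 0.432, -0.56]
contact_force: [-2.0, 0.7, 5.7]
gripper_width: 0.261
t: 16.05
eef_pos: [0.4642, -0.004, 0.0328]
tool_rot: [0.432, 0.56, 0.431, -0.56]
contact_force: [-6.5, -0.6, 20.4]
gripper_width: 0.265
```

```bash
python3 -m jog '-1 0 0 0 0 0 15; 0 0 0 0 0 0 30; 0 0 0 0 0 0 45; 0 0 0 0 0 0 50; 0 0 0 0 0 0 50'; python3 -m jog '-20 0 0 0 0 0 50; -40 0 0 0 0 0 50; -40 0 0 0 0 0 50; -40 0 0 0 0 0 50; 0 0 0 0 0 0 50'; python3 - <<'E'
from h import *
snap('wrist','w15')
snap('scene','s15');p=load('s15')[0]
cv2.imwrite('pics/s15c.png',cv2.resize(p[130:260,180:330],None,fx=5,fy=4.6,interpolation=cv2.INTER_CUBIC)[:,:,::-1])
E
```

```text
t: 16.55
eef_pos: [0.4639, -0.0039, 0.0323]
tool_rot: [-0.432, -0.56, -0.432, 0.56]
contact_force: [0.6, 0.7, -0.0]
gripper_width: 0.584
t: 17.05
eef_pos: [0.4674, -0.0036, 0.1773]
tool_rot: [0.434, 0.563, 0.43, -0.557]
contact_force: [-0.1, 0.3, -0.1]
gripper_width: 0.584
```

View pics/w15.png

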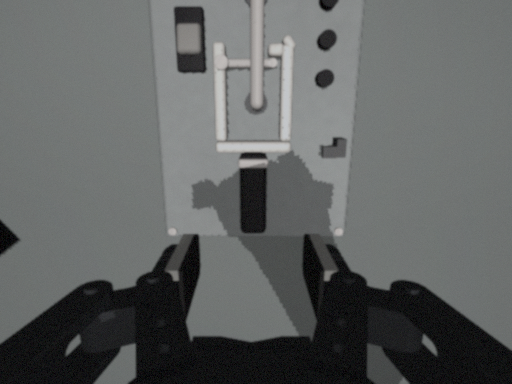

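View pics/s15c.png

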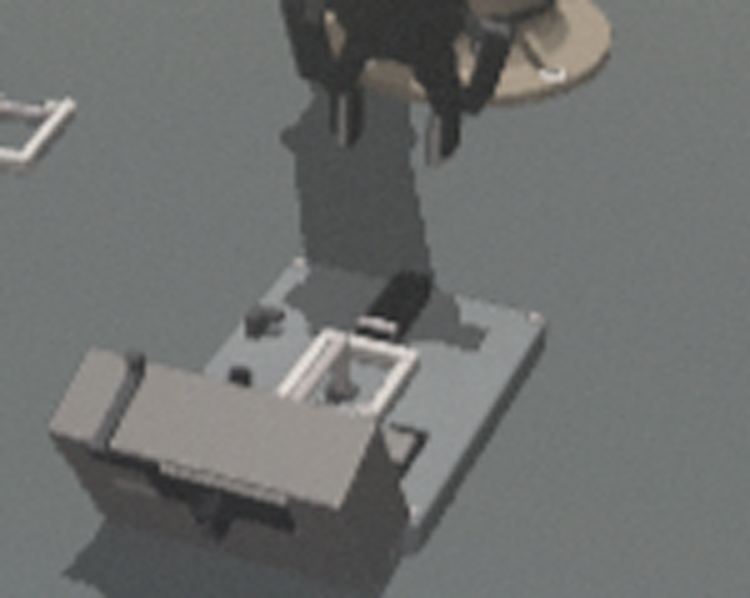

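View pics/s15.png

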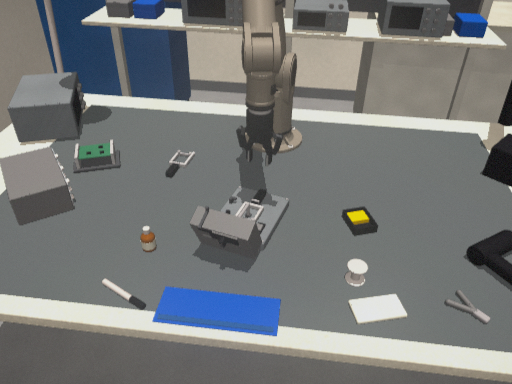

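The wrist picture shows the leg (257,103) inside the frame, the gate (250,63) straight across the mouth, and the hook flat on the deck. The scene picture shows the cover leaning back and the tray, spool and bottle where they were.

```bash
python3 -m jog '-20 0 0 0 0 0 50; 0 0 0 0 0 0 50; 0 0 0 0 0 0 50; 0 0 0 0 0 0 50'; python3 - <<'E'
from h import *
print(bot.hand_in())
E
```

```text
t: 17.55
eef_pos: [0.463, -0.004, 0.1911]
tool_rot: [-0.431, -0.559, -0.432, 0.561]
contact_force: [-0.0, 0.5, 0.1]
gripper_width: 0.586
the job is handed in; nothing more can be done
None
```

The power supply is locked off: the cover is open, and the snap hook is on the near leg of the staple with its gate shut. I handed the job in at about 17.6 s of the 61 s allowed, and no verdict was reported.

- **Latch and cover:** I straddled the thumb tab with the open fingers and slid it about 13 mm. The cover sprang open and is still leaning back. I judged it open from the pictures and did not measure the angle.
- **Hook:** I took the hook farther from the base, 0.56 m against 0.45 m for the look-alike. I gripped it by the handle and brought it in at an angle, because a straight approach would have been inside the arm's minimum reach. It straightened as it was pushed on, until the gate snapped shut behind the leg.
- **Last checks:**
  - Before I let go, the leg was computed at 72 mm ahead of the handle's middle and 2 mm off the centre line. The last pictures show it inside the frame, with the gate straight across the mouth.
  - The hook lies flat on the deck, and the contact force is about zero with the arm clear.
  - The tray, spool and bottle look unmoved in the scene picture, which I compared by eye only.
- **Not as planned:** I lowered the hook about 1 mm too far, which pressed it on the deck with about 20 N for a moment. I eased it back before releasing the grip, well under the wrist limit of 120 N.

No check failed. Panel position estimates from different views disagreed by 1 to 3 mm.

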